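# Pin the swing fence of a sanding jig with its index pin

### The job

Lock the swing fence of the sanding jig: take the wooden-handled index pin out of its block, put it through the hole at the free end of the fence arm, and with the nose resting lightly on the index plate beneath swing the arm back towards the robot's side of the jig until the pin finds the hidden hole there. Push it fully home, past the spring catch, so that its collar sits flush on the arm, then let go; feel your way and never press the pin against the jig with more than 30 N, and leave the glue bottle, jar and wall panel alone.

Things in the scene. Friction and masses are not known exactly. Their poses are not given: they have to be found in the camera images.
- pin: Loose index pin, 70 to 120 g, at the start upright in the pin block, collar on the block's top. Steel shaft 10 mm thick, 29 mm long below the collar, its last 4 mm tapering to a 7 mm flat nose; collar 25 mm wide, 5 mm thick; above it a dark wooden handle 22 mm thick, 44 mm tall. Origin: nose tip; z points up along the pin to the handle.
- pin_collar (a point): Centre of the underside of the pin's collar, 29 mm above the nose tip.
- pin_handle (a point): Point on the pin's axis in the handle, 30 mm above the collar's underside: where to grip it from above.
- pin_block: Fixed hardwood block 75 x 115 mm and 40 mm tall (origin: centre of its underside) with a 12 mm hole 36 mm deep in the middle of its top, in which the pin stands.
- jig: Swing-fence jig screwed to the bench. Plywood base 170 mm (its x) by 310 mm (its y), 20 mm thick; origin: centre of the underside. The aluminium fence arm, 12 mm thick (top 51 mm above the bench), swings 1 mm clear above a dark steel index plate. When the pin is home its collar rests on the arm and its nose is 2 mm above the base.
- pivot (a point): On the pivot axis of the fence arm, at the height of the arm's top face (51 mm above the bench); 100 mm from the jig's centre along the jig's +y.
- fence_hole (a point): Centre of the mouth of the 11.5 mm through hole at the arm's free end, on the arm's top, 180 mm from the pivot; z up, -y from pivot to hole. Around it the arm is a paddle, 56 mm along the arm, reaching 28 mm to +x and 54 mm to -x of the hole; its wooden fence strip stands 22 mm above the arm's top and begins 65 mm from the hole towards the pivot.
- fence_arm (a joint): Arm angle, rad, positive counter-clockwise from above; 0: along the jig's -y. Range -0.12 to 0.16; it stays where left (about 1.5 N at its hole moves it). Starts at 0.09 to 0.13, on the jig's +x side of the plate's hole, which nobody has measured: the holes meet somewhere in the 40 mm as the arm swings back in the negative direction. Press lightly and feel for the drop.
- glue: Bystander: white round glue bottle, 56 mm in diameter, 150 mm tall, standing on the bench; origin at the centre of its foot.
- jar: Bystander: low jar with a metal cap, 60 mm in diameter, 65 mm tall; origin at the centre of its foot.
- wall_panel: Bystander: flat pink model-house wall panel with a window opening, 120 x 120 x 6 mm; origin at the centre of its underside.
- plate_top (a point): Fixed point of the jig on the index plate's top (38 mm above the bench), about its middle; NOT its hole. Plate: 110 mm (jig x) x 56 mm, 18 mm thick, one 11.5 mm hole, 180 mm from the pivot like the arm's, hidden by the arm. Nose on the plate: collar 16 mm above the arm. A sprung ball in the hole, 8 mm down, grips the pin: it resists with about 3 to 8 N and squeezes it sideways.
Things that resemble listed ones, but are neither listed nor needed, are in the scene too. Leave any blue look-alike of the pin alone.

How it is judged:
By the outcome, as a careful person would: the job done as asked, in the order asked, and still so for the second after the job is handed in, with the robot touching nothing.
It also fails if it takes over 64 s, if anything falls off the work surface, if the arm or the gripper's body presses on something with over 40 N, if the wrist force passes 120 N, or if a joint passes its speed limit or range.

### The arm

A 6-joint arm with a two-finger parallel gripper is mounted at the origin on the work surface. World frame = base frame: x ahead of the robot, y to its left, z up, the work surface at z = 0. Lengths are in m, angles in rad, forces in N, time in s.
With the tool pointing down it reaches from about 0.325 to 0.775 m from the base axis. Payload 9.3 kg.
Tool frame: the origin (TCP) lies between the finger pads; the fingertips stand 22 mm ahead of it and the grasp point (between the pads) lies 3 mm ahead of it (ctrl.tip_reach is the distance from the TCP to the fingertips, in m); x points along the fingers, y is the direction in which the jaws open and shut, and the axes are right-handed (so a half turn about x gives the same grasp; the last joint's range is limited). The gripper opens to 85 mm and grips with 20 to 120 N. Pads are 22 mm wide; open, the fingers measure 114 mm over their backs; the gripper's body (76 mm by 85 mm) begins 54 mm behind the grasp point. The pads swing forward as they close: fully open they stand 13 mm farther back than shut.
Start: joints at [1.053, 0.259, 0.021, 1.334, 0, 1.418], TCP at [0.196, 0.514, 0.223] pointing down, gripper open.
Joint ranges: [-3.04, 3.04], [-0.91, 1.82], [-1.04, 1.36], [-1.92, 1.95], [-1.52, 1.45], [-3.14, 3.14]. Speed limits (rad/s): [2.22, 2.22, 2.79, 3.14, 3.14, 3.14].

### API

Orientations are given as a unit quaternion [w, x, y, z].
In Python, from bench import ctrl gives the robot as it stands.
- The arm moves only by the shell command python3 -m jog 'ROWS' [FORCE]. ROWS is JSON, a list of rows, each a list of 3 entries, a list of its own where there are three numbers: the closure in counts, from 0 (fully open) to 255 (shut), then the shift along the tool's x, y, z in cm, then the turn about the tool's x in degrees. A call has 1 to 5 rows; each row shifts and turns the commanded pose from where the row before left it, along the tool's axes as they then stand; what a row does not reach is not made up. A row lasts 1/8 s, in which the tool goes at most 62.5 mm and 10.7 degrees, less where a joint would pass 70% of its speed; a pose out of reach is approached as far as the arm can. A call with a gripper value outside its range is refused whole. The fingers move at their own pace and stop on an object; FORCE is the grip in N (left out, the last holds). Time passes only in rows, so rows that do not move let the fingers close. It gives the time, the measured TCP pose, the force and the opening at its end, in the units of the state.
- ctrl.read_state(): the state, without advancing time (a new reading comes with each control period).
- ctrl.get_image(name): name is "scene" or "top"; returns a dict with "color" (420x560x3 uint8, blue, green, red), "range_z" (420x560 float32, m along the optical axis (not along the pixel's ray), 0 where there is no reading), "camera_matrix" (3x3 intrinsics, pixels), "rvec" (rotation vector, rad) and "tvec" (3), from world to camera coordinates, as OpenCV has them. Camera axes: x right, y down, z forward; pixel columns grow to the right and rows downward; lengths in m; the calibration is good to about 2 mm. A picture is of the moment at which its call begins.
- ctrl.sign_off(): hands the job in, once; it reports no verdict.
The state is a dict: "clock": time; "qpos": joint angles; "qvel": joint speeds; "effort": joint torques, N m; "ee_pos": TCP position; "tool_rot": TCP orientation; "ft_force": force on the tool from outside, world axes, zero at the start; "torque": the same for the moment, N m; "finger_gap": finger opening in m.
Only numpy, scipy, OpenCV 4.12 (cv2) and the standard library are available. Lean on these libraries where they do the work, as an engineer would, in place of code of your own. Each camera call takes 0.05 s, during which the arm holds its last target.

## Working session

There is one attempt and no reset: what is moved stays moved. The work goes in short steps, Python scripts to look and compute and a shell command to move; the robot and the scene stay as the last step left them, time stands still between calls to the robot, and variables do not carry over. Pictures are saved under pics/ and viewed, and the job is handed in when it is done.

```bash
ls; mkdir -p pics
python3 - <<'E'
from bench import ctrl
import cv2,numpy as np
s=ctrl.read_state();print(s, ctrl.tip_reach)
for n in("scene","top"):
    d=ctrl.get_image(n);cv2.imwrite(f"pics/{n}0.png",d["color"]);np.savez(f"{n}0.npz",**d)
    R=cv2.Rodrigues(d["rvec"])[0];print(n,-R.T@np.ravel(d["tvec"]),d["camera_matrix"])
E
```

```text
pics
{'clock': 0.0, 'qpos': array([ 1.05341763e+00,  2.59230316e-01,  2.07217602e-02,  1.33366665e+00,
       -1.42001791e-05,  1.41817204e+00]), 'qvel': array([-0.00045849,  0.00077283, -0.00042614, -0.00188067,  0.00015319,
        0.00074254]), 'effort': array([-2.63672218e-04, -5.55641878e+01,  3.44529712e+01,  1.36348934e-02,
       -1.25464894e-04,  8.37327349e-06]), 'ee_pos': array([0.19606983, 0.51354991, 0.22222971]), 'tool_rot': array([ 0.69522394,  0.12778436,  0.69553502, -0.12870847]), 'ft_force': array([0.75486834, 0.29613646, 0.67414199]), 'torque': array([-0.00377816, -0.09069274,  0.04682409]), 'finger_gap': 0.08526024678797856} 0.022
scene [ 1.24304107 -0.57395817  0.8270956 ] [[389.3049009    0.         276.82166137]
 [  0.         389.3049009  206.78362412]
 [  0.           0.           1.        ]]
top [0.34702106 0.05260948 1.16216376] [[405.97963481   0.         272.54441203]
 [  0.         405.97963481 205.74295316]
 [  0.           0.           1.        ]]
```

View pics/scene0.png

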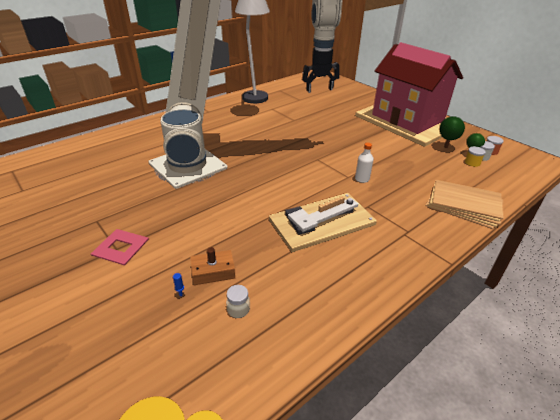

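View pics/top0.png

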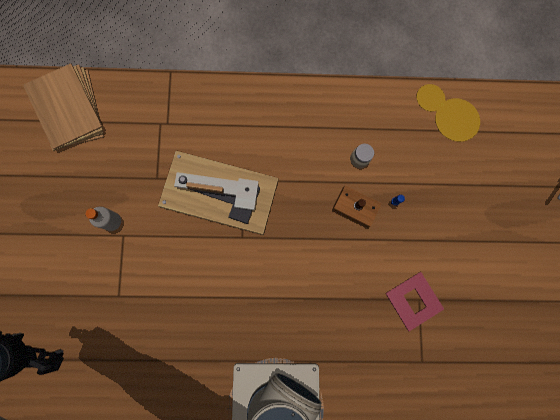

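The scene picture shows the jig at (322,220), the pin in its block at (212,257), a blue look-alike at (178,285), the jar at (238,300) and the glue at (365,165). In the top picture the pin is at about (360,204), the blue one at (398,201), the paddle hole at about (247,189) and the pivot at about (183,180). The pin with the dark handle, standing in the block, fits the description; I'll confirm it in a crop.

```bash
cat > h.py <<'E'
import numpy as np,cv2
def load(n):return dict(np.load(n))
def back(d,u,v,z=None):
    "pixel -> world at plane height z, or by depth"
    R=cv2.Rodrigues(d["rvec"])[0];t=np.ravel(d["tvec"]);K=d["camera_matrix"]
    r=np.linalg.inv(K)@[u,v,1]
    if z is None:
        return R.T@(r*d["range_z"][int(round(v)),int(round(u))]-t)
    c=-R.T@t;w=R.T@r;return c+w*(z-c[2])/w[2]
def cloud(d):
    R=cv2.Rodrigues(d["rvec"])[0];t=np.ravel(d["tvec"]);K=d["camera_matrix"]
    v,u=np.mgrid[:420,:560];Z=d["range_z"]
    P=np.stack([(u-K[0,2])/K[0,0]*Z,(v-K[1,2])/K[1,1]*Z,Z],-1)
    return (P-t)@R
def proj(d,p):
    return cv2.projectPoints(np.array(p,float).reshape(-1,3),d["rvec"],d["tvec"],d["camera_matrix"],None)[0].reshape(-1,2)
E
python3 - <<'E'
from h import *
t=load("top0.npz");s=load("scene0.npz")
a=cv2.resize(t["color"][145:245,150:290],None,fx=5,fy=5,interpolation=cv2.INTER_CUBIC)
cv2.imwrite("pics/jig0.png",a)
a=cv2.resize(t["color"][135:245,325:415],None,fx=5,fy=5,interpolation=cv2.INTER_CUBIC)
b=cv2.resize(s["color"][235:330,160:260],None,fx=4.5,fy=5.79,interpolation=cv2.INTER_CUBIC)[:550,:350]
cv2.imwrite("pics/pin0.png",np.hstack([a,b]))
P=cloud(t)
for (u,v) in [(360,204),(345,200),(247,189),(240,214),(183,180),(212,182),(398,201)]: print(u,v,P[v,u].round(4))
E
```

```text
360 204 [ 0.545  -0.221   0.0889]
345 200 [ 0.5645 -0.1906  0.041 ]
247 189 [0.5917 0.0873 0.0348]
240 214 [0.5189 0.1049 0.0394]
183 180 [0.6069 0.2631 0.0638]
212 182 [0.6071 0.1854 0.0465]
398 201 [ 0.558  -0.3302  0.0755]
```

View pics/jig0.png

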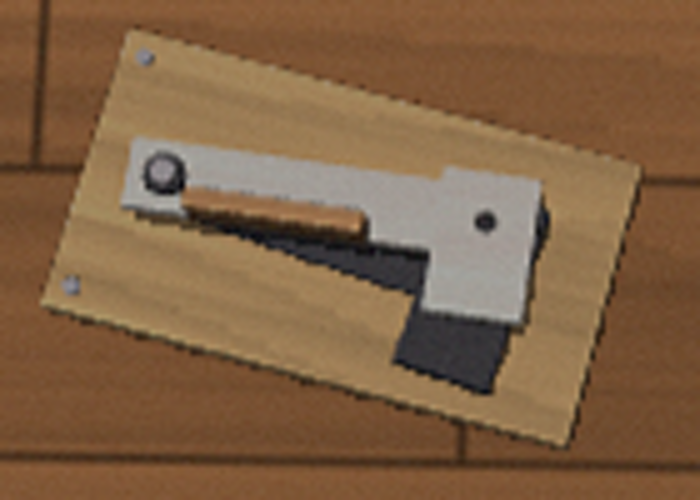

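View pics/pin0.png

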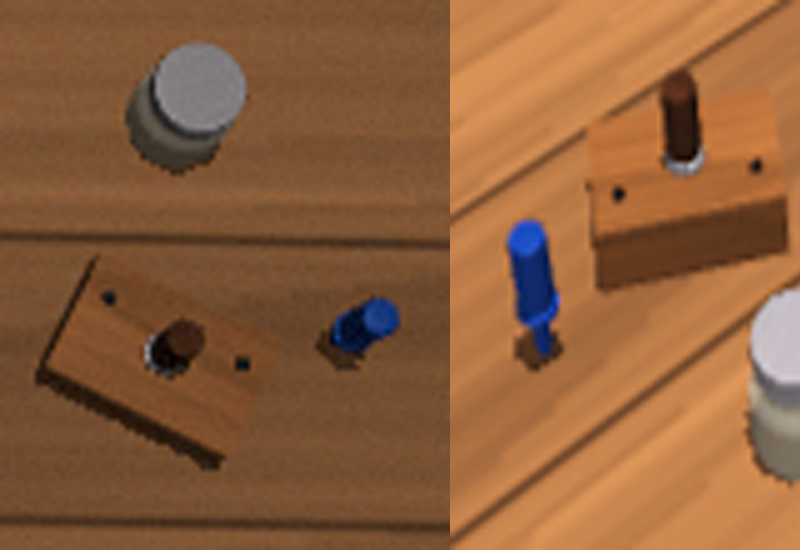

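The crops confirm it: the dark-handled pin with a steel collar stands in the block at top (361,203), and the blue one beside it stays. In the jig crop the hole is at (485,221), the pivot cap at (162,172), and the base corners are at (133,28), (640,165), (570,447) and (42,303). Next I'll measure.

Run:
```python
from h import *
t=load("top0.npz");s=load("scene0.npz")
f=lambda u,v,o:((u+.5)/5-.5+o[0],(v+.5)/5-.5+o[1])
J=(150,145);B=(325,135)
C=np.array([back(t,*f(u,v,J),.02)[:2] for u,v in[(133,28),(640,165),(570,447),(42,303)]])
print("base",C.round(4),np.linalg.norm(C-np.roll(C,-1,0),axis=1))
c=C.mean(0);e=(C[0]+C[3]-C[1]-C[2]);yaw=np.arctan2(e[1],e[0])-np.pi/2
print("c",c,"yaw",yaw)
R=np.array([[np.cos(yaw),-np.sin(yaw)],[np.sin(yaw),np.cos(yaw)]])
pv=c+R@[0,.1];print("pivot pred",pv, "px",(proj(t,[*pv,.051])-J)*5)
for z in(.051,.06,.064):print("pivot px",z,back(t,*f(162,172,J),z)[:2])
h=back(t,*f(485,221,J),.051)[:2];print("hole",h,np.linalg.norm(h-pv))
v=R.T@(h-pv);print("arm ang",np.arctan2(v[0],-v[1]))
print("pin",back(t,*f(183,341,B),.089),back(t,*f(168,352,B),.045),"scene",back(s,211.1,249.3,.089))
Q=[back(t,*f(u,v,B),.04)[:2] for u,v in[(96,258),(278,352),(222,462),(42,372)]]
print("block",np.round(Q,4),np.mean(Q,0),np.linalg.norm(np.array(Q)-np.roll(Q,-1,0),axis=1))
# depth clouds
for n,d in(("top",t),("scene",s)):
    P=cloud(d).reshape(-1,3)
    m=(P[:,2]>.07)&(P[:,2]<.095)&(np.hypot(P[:,0]-.545,P[:,1]+.221)<.03)
    print(n,m.sum(),P[m].min(0),P[m].max(0),P[m].mean(0))
print("hole in scene px",proj(s,[*h,.051]),"pin",proj(s,[*back(t,*f(183,341,B),.089)[:2],.089]))
b=cv2.resize(s["color"][190:250,265:380],None,fx=6,fy=6,interpolation=cv2.INTER_CUBIC);cv2.imwrite("pics/jigs.png",b)
# jar
m=cloud(t).reshape(-1,3);k=(m[:,2]>.055)&(m[:,2]<.07)&(abs(m[:,0]-.66)<.05)&(abs(m[:,1]+.2)<.06);print("jar",m[k].mean(0))
```

```text
base [[7.055e-01 2.956e-01]
 [6.305e-01 2.000e-04]
 [4.661e-01 3.780e-02]
 [5.426e-01 3.379e-01]] [0.30484228 0.16866912 0.30968564 0.16834219]
c [0.58617688 0.16786934] yaw -0.24903151058420714
pivot pred [0.61082343 0.2647845 ] px [[166.44827294 173.47411115]]
pivot px 0.051 [0.61273092 0.26845639]
pivot px 0.06 [0.61057877 0.26670811]
pivot px 0.064 [0.60962226 0.2659311 ]
hole [0.5886912  0.08790826] 0.17825554304297042
arm ang 0.12455016531853828
pin [ 0.54836568 -0.2243108   0.089     ] [ 0.55013985 -0.22698376  0.045     ] scene [ 0.5509794  -0.22195013  0.089     ]
block [[ 0.6047 -0.1881]
 [ 0.5523 -0.2912]
 [ 0.4889 -0.2574]
 [ 0.5381 -0.1563]] [ 0.54601115 -0.22323735] [0.11560551 0.07185128 0.11239479 0.07372278]
top 63 [ 0.53971029 -0.23560274  0.07029483] [ 0.56007203 -0.21396013  0.09485916] [ 0.54887334 -0.22440199  0.08579251]
scene 73 [ 0.54001575 -0.23475388  0.07138324] [ 0.56049551 -0.21364194  0.0913078 ] [ 0.55244674 -0.22605321  0.08426197]
hole in scene px [[304.30479518 220.88834528]] pin [[209.83288007 249.15560206]]
jar [ 0.69244163 -0.23890248  0.0646459 ]
```

View pics/jigs.png

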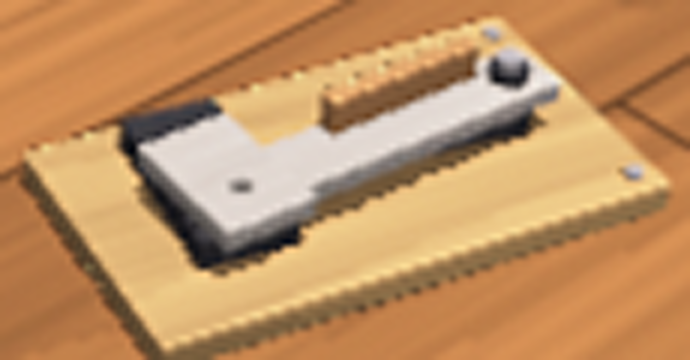

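```bash
cat >> h.py <<'E'
from scipy.spatial.transform import Rotation as Ro
def axes(s):
    w,x,y,z=s["tool_rot"];return Ro.from_quat([x,y,z,w]).as_matrix()
def delta(s,target,yaw=None):
    "cm shift in tool axes; turn (deg about tool x) to bring jaw axis (mod pi) to world yaw; shift given for current axes"
    A=axes(s);d=A.T@(np.array(target)-s["ee_pos"])*100
    out=[d.round(2)]
    if yaw is not None:
        c=np.arctan2(A[1,1],A[0,1]);e=(c-yaw+np.pi/2)%np.pi-np.pi/2   # tool x down: +turn lowers yaw
        out.append(round(np.degrees(e),2))
    return out
E
python3 - <<'E'
from h import *
from bench import ctrl
s=ctrl.read_state();print(axes(s).round(3));print(delta(s,[.5495,-.2238,.17],-.2),delta(s,[.5495,-.2238,.073],-.2),s["qpos"])
E
```

```text
[[-0.001  0.357  0.934]
 [-0.001  0.934 -0.357]
 [-1.    -0.001 -0.   ]]
[array([  5.29, -56.27,  59.32]), np.float64(80.56)] [array([ 14.99, -56.26,  59.33]), np.float64(80.56)] [ 1.05339976e+00  2.59163352e-01  2.08373346e-02  1.33374146e+00
 -1.62441529e-05  1.41822812e+00]
```

```bash
python3 -m jog '[[0,[0,-3.5,3.7],5],[0,[0,-3.2,4.0],5],[0,[0,-2.8,4.25],5],[0,[0,-2.45,4.5],5],[0,[0,-2.05,4.7],5]]' 40
cat > st.py <<'E'
import sys
from h import *
from bench import ctrl
np.set_printoptions(suppress=True)
s=ctrl.read_state()
a=[float(x) for x in sys.argv[1:]]
A=axes(s);print("t",round(float(s["clock"]),3),"pos",(s["ee_pos"]*1000).round(2),"F",s["ft_force"].round(1),"T",s["torque"].round(2),"gap",round(s["finger_gap"]*1000,1),"jawyaw",round(float(np.degrees(np.arctan2(A[1,1],A[0,1]))),2),"xz",A[:,0].round(4))
if a: print(delta(s,a[:3],a[3] if len(a)>3 else None))
E
python3 st.py .5495 -.2238 .15 -.2
```

```text
clock: 0.72
ee_pos: [0.3069, 0.2818, 0.2227]
tool_rot: [0.651, 0.276, 0.651, -0.277]
ft_force: [0.7, 0.2, 0.2]
finger_gap: 0.0853
t 0.725 pos [306.85 281.77 222.73] F [0.7 0.2 0.2] T [ 0.01  0.01 -0.02] gap 85.3 jawyaw 43.95 xz [-0.0001 -0.0001 -1.    ]
[array([  7.28, -17.62,  53.24]), np.float64(55.41)]
```

```bash
python3 -m jog '[[0,[0,-1.6,4.85],5],[0,[0,-1.15,4.95],5],[0,[0,-0.75,5.05],5],[0,[0,-0.3,5.1],5],[0,[0,0.15,5.1],5]]' >/dev/null
python3 st.py .5495 -.2238 .15 -.2
```

```text
t 1.35 pos [417.93  52.02 222.8 ] F [ 0.7  0.5 -0.2] T [ 0.03 -0.04 -0.03] gap 85.3 jawyaw 18.92 xz [-0.0001  0.0001 -1.    ]
[array([ 7.28,  3.5 , 30.36]), np.float64(30.38)]
```

```bash
python3 -m jog '[[0,[1,0.7,6.0],6],[0,[1,1.3,5.85],6],[0,[1,1.9,5.7],6],[0,[1,2.5,5.45],6],[0,[1,3.0,5.15],6]]' >/dev/null
python3 st.py .5495 -.2238 .15 -.2
```

```text
t 1.975 pos [ 547.65 -218.82  172.21] F [0.3 0.4 0.7] T [ 0.07 -0.05  0.01] gap 85.4 jawyaw -11.12 xz [-0.0003  0.0003 -1.    ]
[array([2.22, 0.28, 0.45]), np.float64(0.34)]
```

```bash
python3 -m jog '[[0,[2,0.3,0.45],0],[0,[2,0,0],0],[0,[0,0,0],0]]' >/dev/null
python3 st.py .5495 -.2238 .073 -.2
python3 - <<'E'
from h import *
from bench import ctrl
o=[]
for n,(y,x) in(("scene",(195,160)),("top",(150,305))):
    d=ctrl.get_image(n);np.savez(n+"1.npz",**d);o.append(cv2.resize(d["color"][y:y+110,x:x+75],None,fx=5,fy=5,interpolation=cv2.INTER_CUBIC))
cv2.imwrite("pics/pre.png",np.hstack(o))
E
```

```text
t 2.35 pos [ 548.34 -221.57  131.13] F [ 0.  -0.6  0. ] T [0.02 0.01 0.01] gap 85.3 jawyaw -10.92 xz [-0.0033  0.0019 -1.    ]
[array([5.81, 0.18, 0.2 ]), np.float64(0.54)]
```

View pics/pre.png

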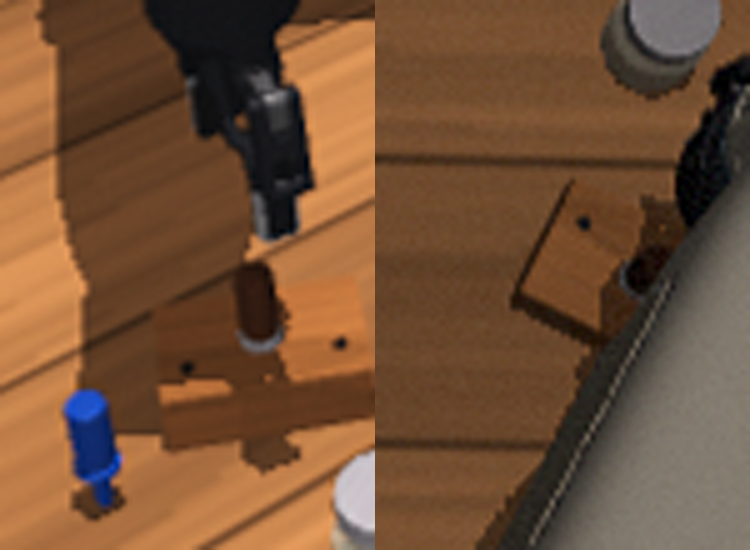

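Scene crop: the open finger is just above the handle (tip at (275,230), handle top at (257,270)). It is lined up within a few mm, so I descend, stopping halfway to check.

```bash
python3 -m jog '[[0,[1.5,0.2,0.2],0],[0,[1.5,0,0],0],[0,[1.4,0,0],0],[0,[1.0,0,0],0],[0,[0,0,0],0]]' >/dev/null
python3 st.py .5495 -.2238 .073 -.2
```

```text
t 3.075 pos [ 550.43 -223.93   77.91] F [ 0.2 -0.1 -1. ] T [ 0.02 -0.04  0.05] gap 85.4 jawyaw -10.9 xz [-0.0014  0.0008 -1.    ]
[array([ 0.49, -0.09,  0.01]), np.float64(0.56)]
```

```bash
python3 -m jog '[[0,[0.4,-0.05,0],0.5],[120,[0,0,0],0],[180,[0,0,0],0],[255,[0,0,0],0],[255,[0,0,0],0]]' 40 >/dev/null
python3 st.py .5495 -.2238 .073 -.2
python3 -m jog '[[255,[0,0,0],0],[255,[0,0,0],0]]' 60 >/dev/null
python3 st.py .5495 -.2238 .073 -.2
```

```text
t 3.7 pos [ 550.45 -224.2    75.23] F [-2.1  0.3  3.1] T [ 0.03  0.25 -0.01] gap 18.9 jawyaw -11.4 xz [ 0.0003 -0.0003 -1.    ]
[array([ 0.22, -0.1 , -0.02]), np.float64(0.06)]
t 3.95 pos [ 550.47 -224.21   75.3 ] F [-1.7  0.6  5.9] T [0.13 0.35 0.  ] gap 18.2 jawyaw -11.4 xz [ 0.0004 -0.0004 -1.    ]
[array([ 0.23, -0.1 , -0.02]), np.float64(0.06)]
```

```bash
cat > look.py <<'E'
import sys
from h import *
from bench import ctrl
tag=sys.argv[1];o=[]
for i,n in enumerate(("scene","top")):
    y,x=int(sys.argv[2+2*i]),int(sys.argv[3+2*i])
    d=ctrl.get_image(n);np.savez(f"{n}_{tag}.npz",**d);o.append(cv2.resize(d["color"][y:y+110,x:x+75],None,fx=5,fy=5,interpolation=cv2.INTER_CUBIC))
cv2.imwrite(f"pics/{tag}.png",np.hstack(o))
E
python3 look.py grip 200 170 150 305
```

```text
(no output)
```

View pics/grip.png

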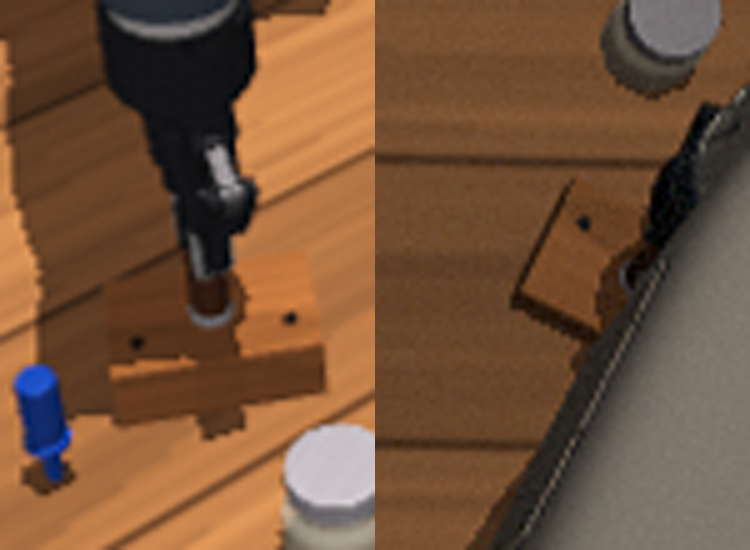

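The grip looks centred on the handle (scene crop (210,270)). I'll lift and check that the pin hangs straight.

```bash
python3 -m jog '[[255,[-1,0,0],0],[255,[-2,0,0],0],[255,[-3,0,0],0],[255,[-3,0,0],0],[255,[0,0,0],0]]' 80 >/dev/null
python3 st.py .5887 .0879 .166 -.13;python3 look.py lift 175 170 150 305
```

```text
t 4.675 pos [ 551.35 -224.61  167.34] F [-0.3  0.6 -1.6] T [ 0.03 -0.01  0.01] gap 16.6 jawyaw -11.4 xz [ 0.0036 -0.0021 -1.    ]
[array([  0.08,  -2.51, -31.37]), np.float64(-3.95)]
```

View pics/lift.png

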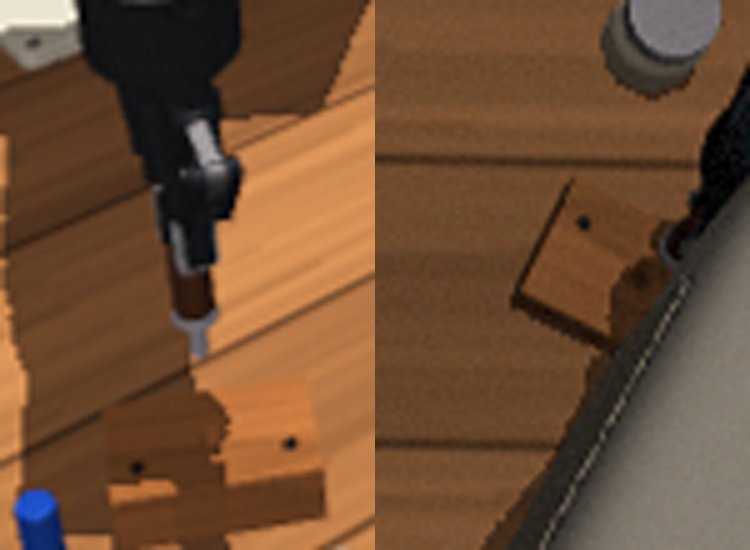

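Run:
```python
from h import *
d=load("scene_lift.npz");p=np.array([.55135,-.22461,.16734]);a=np.array([.0036,-.0021,-1])
for L in(.0353,.0643):print(L,(proj(d,p+a*L)-[170,175])*5+2)
b=cv2.resize(d["color"][225:255,195:225],None,fx=20,fy=20,interpolation=cv2.INTER_CUBIC)
for L in(.0303,.0353,.0643):
    q=(proj(d,p+a*L)[0]-[195,225]+.5)*20;cv2.circle(b,tuple(int(x) for x in q),5,(0,255,0),-1)
cv2.imwrite("pics/nose.png",b)
```

```text
0.0353 [[195.9884101  317.16274332]]
0.0643 [[201.19540372 357.45073044]]
```

View pics/nose.png

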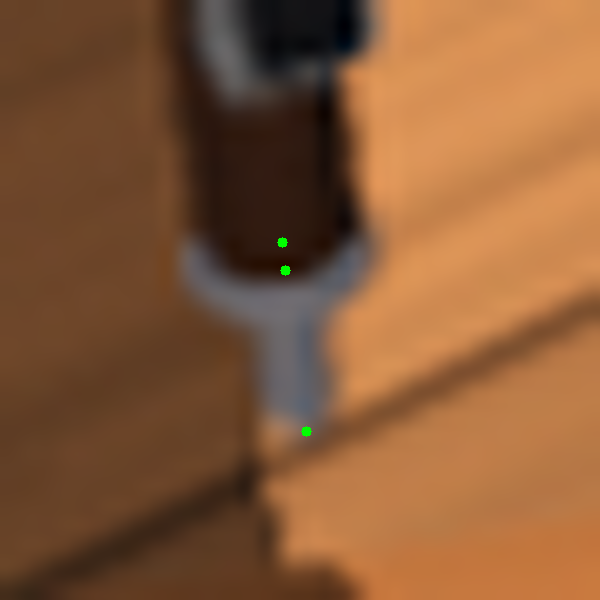

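The pin hangs straight; its nose shows at (298,430) in the crop, against a predicted (306,431), which is under 1 mm off. I'll carry it to the jig.

```bash
python3 -m jog '[[255,[-0.5,-0.4,-5],0],[255,[0,-0.4,-5.2],0],[255,[0,-0.4,-5.2],0],[255,[0,-0.4,-5.2],0],[255,[0,-0.4,-5.2],0]]' >/dev/null
python3 st.py .5887 .0879 .145
```

```text
t 5.4 pos [581.19  34.44 168.51] F [ 0.7 -0.7 -1.4] T [-0.03 -0.1   0.01] gap 17.2 jawyaw -11.41 xz [-0.0021  0.0001 -1.    ]
[array([ 2.35, -0.32, -5.39])]
```

```bash
python3 -m jog '[[255,[0.5,-0.3,-4.2],0],[255,[1,0,-1.2],0],[255,[1,0,0],0],[255,[0,0,0],0],[255,[0,0,0],0]]' >/dev/null
python3 st.py .5887 .0879 .125; python3 look.py over 165 265 150 200
python3 - <<'E'
from h import *
d=load("scene_over.npz");b=cv2.resize(d["color"][180:240,270:350],None,fx=10,fy=10,interpolation=cv2.INTER_CUBIC)
cv2.imwrite("pics/over1.png",b)
E
```

```text
t 6.025 pos [589.56  85.03 144.89] F [ 0.2 -0.2 -0.1] T [-0.03 -0.01  0.06] gap 17.0 jawyaw -11.5 xz [-0.0002 -0.0001 -1.    ]
[array([ 1.99, -0.14, -0.26])]
```

View pics/over1.png

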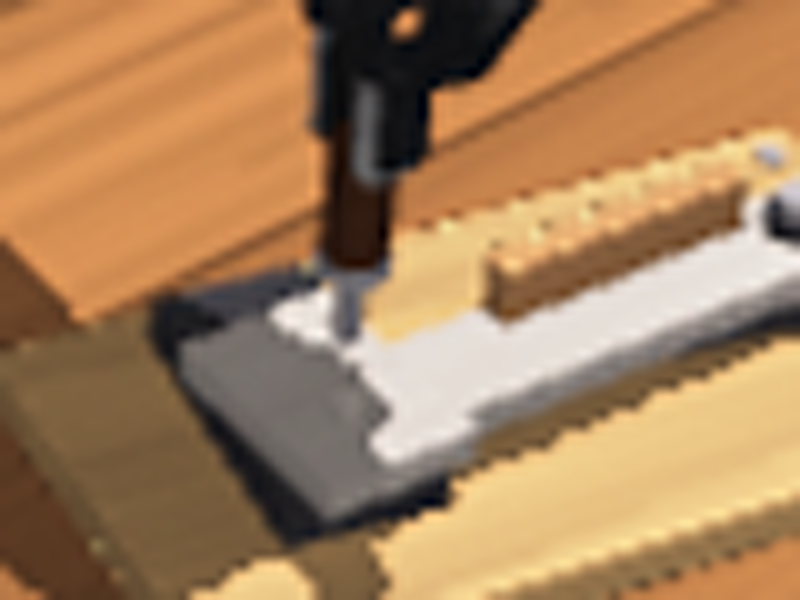

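View pics/over.png

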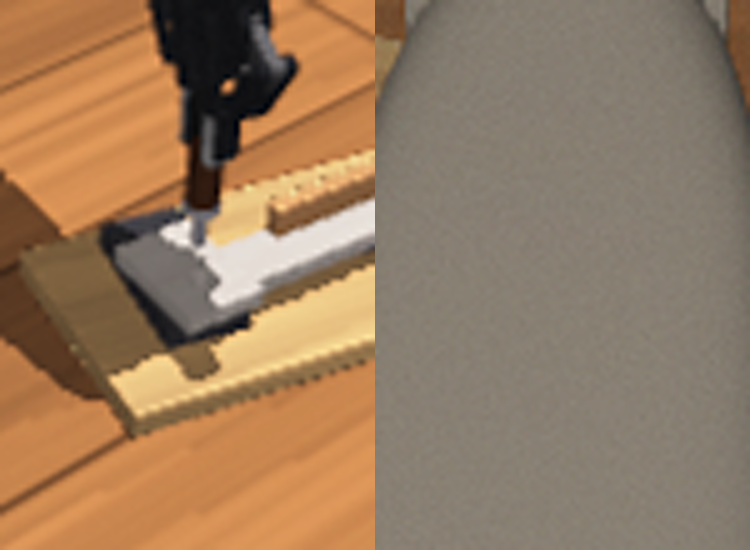

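Run:
```python
from h import *
d=load("scene_over.npz");s0=load("scene0.npz")
p=np.array([.58956,.08503,.14489])
X,Y=285,190
def crop(d):return cv2.resize(d["color"][Y:Y+40,X:X+38],None,fx=10,fy=10,interpolation=cv2.INTER_CUBIC)
a,b=crop(d),crop(s0)
for L in(.0353,.0643):
    q=(proj(d,p-[0,0,L])[0]-[X,Y]+.5)*10;print(q);cv2.circle(a,tuple(int(x) for x in q),2,(0,255,0),-1)
q=(proj(d,[.5887,.0879,.051])[0]-[X,Y]+.5)*10;print("hole",q);cv2.circle(b,tuple(int(x) for x in q),2,(0,255,0),-1)
cv2.imwrite("pics/cmp.png",cv2.resize(np.hstack([a,b]),None,fx=1.05,fy=1.05))
# hole centroid in scene0, dark pixels
g=cv2.cvtColor(s0["color"],cv2.COLOR_BGR2GRAY).astype(float)
w=g[216:226,299:310];print(w.astype(int))
w2=np.clip(185-w,0,None);w2[w2<15]=0
vv,uu=np.mgrid[216:226,299:310];print((w2*uu).sum()/w2.sum(),(w2*vv).sum()/w2.sum())
t=load("top0.npz");g=cv2.cvtColor(t["color"],cv2.COLOR_BGR2GRAY).astype(float);print(g[183:194,241:253].astype(int))
```

```text
[203.6844645  169.77966597]
[198.3740129  244.78457506]
hole [198.04761811 313.90840702]
[[218 217 216 215 216 216 215 213 214 213 214]
 [216 217 217 216 214 213 213 214 214 215 217]
 [216 215 213 213 214 215 216 218 218 219 217]
 [213 212 213 214 215 207 201 212 218 217 218]
 [212 213 215 213 177 145 136 150 204 218 218]
 [214 216 217 218 172 118 100 132 202 220 219]
 [216 217 217 219 210 202 201 205 216 218 216]
 [219 218 218 219 220 220 219 219 217 216 216]
 [212 222 219 218 218 217 217 217 216 217 219]
 [166 212 221 218 217 218 218 218 219 220 223]]
304.617816091954 220.86206896551724
[[156 152 157 156 157 157 159 156 154 157 156 156]
 [158 157 160 156 157 155 155 155 154 157 155 159]
 [161 158 159 161 159 160 161 158 158 159 159 156]
 [161 157 160 161 161 164 153 161 157 159 157 158]
 [160 158 160 162 137 106  88 123 163 158 157 157]
 [158 157 159 154  76  44  33  54 143 160 160 159]
 [160 160 159 150  34  46  43  37 119 159 160 158]
 [157 156 161 161  79  44  44  57 137 160 159 158]
 [158 156 161 161 149 119  96 144 157 159 157 159]
 [155 155 154 155 158 155 149 160 160 157 154 154]
 [155 156 154 154 158 157 158 156 157 158 157 154]]
```

View pics/cmp.png

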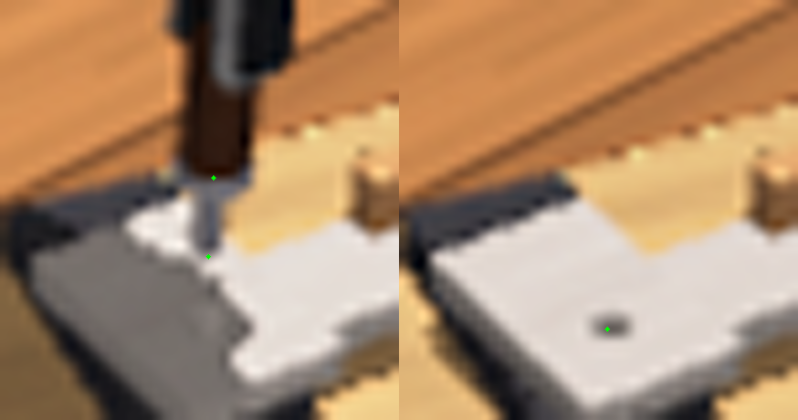

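Run:
```python
from h import *
s=load("scene0.npz");print(back(s,304.62,220.86,.051), cv2.Rodrigues(s["rvec"])[0][0])
t=load("top0.npz");g=cv2.cvtColor(t["color"],cv2.COLOR_BGR2GRAY).astype(float)[184:194,243:251]
w=np.clip(150-g,0,None);v,u=np.mgrid[184:194,243:251];u,v=(w*u).sum()/w.sum(),(w*v).sum()/w.sum();print(u,v,back(t,u,v,.051))
```

```text
[0.58920326 0.0887655  0.051     ] [0.63621069 0.77142829 0.01159081]
246.66377585056705 188.92261507671782 [0.58834482 0.08772174 0.051     ]
```

```bash
python3 st.py .5893 .0888 .119; python3 -m jog '[[255,[0,-0.1,-0.35],0],[255,[1.2,0,0],0],[255,[1.2,0,0],0],[255,[0,0,0],0],[255,[0,0,0],0]]' >/dev/null
python3 st.py .5893 .0888 .119
```

```text
t 6.125 pos [589.71  85.34 145.26] F [-0.4 -0.1 -0.3] T [ 0.1  -0.03  0.04] gap 16.8 jawyaw -11.48 xz [ 0.0006 -0.0001 -1.    ]
[array([ 2.63, -0.11, -0.33])]
t 6.75 pos [589.22  89.93 120.78] F [-0.3 -0.6 -0.9] T [-0.07 -0.02  0.01] gap 16.7 jawyaw -11.4 xz [-0.0003 -0.0001 -1.    ]
[array([0.18, 0.03, 0.11])]
```

```bash
python3 -m jog '[[255,[0.2,0,0.1],0],[255,[0,0,0],0]]' >/dev/null;python3 st.py .5893 .0888 .119
python3 -m jog '[[255,[0.1,0,0],0],[255,[0.1,0,0],0],[255,[0.1,0,0],0],[255,[0,0,0],0]]' >/dev/null;python3 st.py .5893 .0888 .115
```

```text
t 7.0 pos [589.05  88.86 118.94] F [ 0.1  0.6 -1.4] T [-0.03  0.02 -0.02] gap 16.8 jawyaw -11.41 xz [ 0.0001  0.     -1.    ]
[array([-0.01,  0.03,  0.  ])]
t 7.5 pos [588.98  88.94 115.79] F [ 0.3  0.1 -0.9] T [0.   0.06 0.  ] gap 16.7 jawyaw -11.4 xz [-0.0002  0.     -1.    ]
[array([0.08, 0.03, 0.01])]
```

```bash
for i in 1; do python3 -m jog '[[255,[0.05,0,0],0],[255,[0.05,0,0],0],[255,[0.05,0,0],0],[255,[0.05,0,0],0],[255,[0,0,0],0]]' >/dev/null;python3 st.py .5893 .0888 .115; done
```

```text
t 8.125 pos [589.    88.94 113.82] F [ 0.2 -0.1 -1.7] T [0.   0.   0.03] gap 16.8 jawyaw -11.4 xz [-0.0001 -0.     -1.    ]
[array([-0.12,  0.03,  0.01])]
```

```bash
python3 -m jog '[[255,[0.05,0,0],0],[255,[0.05,0,0],0],[255,[0.05,0,0],0],[255,[0.05,0,0],0],[255,[0,0,0],0]]' >/dev/null;python3 st.py .5893 .0888 .115; python3 look.py ins 165 265 150 200
```

```text
t 8.75 pos [589.02  88.93 111.82] F [-0.7 -0.3 -0.7] T [ 0.    0.   -0.01] gap 16.8 jawyaw -11.4 xz [-0.0001 -0.     -1.    ]
[array([-0.32,  0.03,  0.01])]
```

View pics/ins.png

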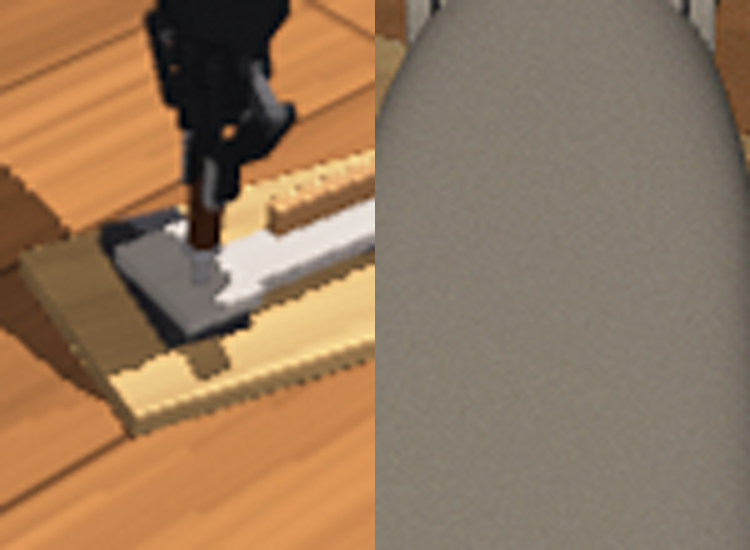

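No contact so far, and the nose appears to sit at the hole (crop (202,280)). I'll keep going down.

```bash
python3 -m jog '[[255,[0.05,0,0],0],[255,[0.05,0,0],0],[255,[0.05,0,0],0],[255,[0.05,0,0],0],[255,[0,0,0],0]]' >/dev/null;python3 st.py .5893 .0888 .115
```

```text
t 9.475 pos [588.99  88.95 109.82] F [ 0.5  0.6 -0.2] T [0.04 0.   0.01] gap 16.8 jawyaw -11.4 xz [-0.0001  0.     -1.    ]
[array([-0.52,  0.03,  0.01])]
```

```bash
python3 -m jog '[[255,[0.1,0,0],0],[255,[0.1,0,0],0],[255,[0.1,0,0],0],[255,[0.05,0,0],0],[255,[0,0,0],0]]' >/dev/null;python3 st.py .5893 .0888 .115
```

```text
t 10.1 pos [589.01  88.94 106.33] F [ 0.2  0.4 -0.4] T [ 0.03 -0.02 -0.06] gap 17.1 jawyaw -11.4 xz [-0.0001  0.     -1.    ]
[array([-0.87,  0.03,  0.01])]
```

The nose is now 7–9 mm inside the arm hole with no contact. Next I creep down to the plate.

```bash
python3 -m jog '[[255,[0.05,0,0],0],[255,[0.05,0,0],0],[255,[0.05,0,0],0],[255,[0.05,0,0],0],[255,[0.05,0,0],0]]' >/dev/null;python3 st.py; python3 -m jog '[[255,[0.05,0,0],0],[255,[0.05,0,0],0],[255,[0,0,0],0]]' >/dev/null;python3 st.py
```

```text
t 10.725 pos [589.04  88.93 103.84] F [-0.4  0.2 -1.2] T [ 0.06 -0.03  0.01] gap 16.9 jawyaw -11.4 xz [-0.  0. -1.]
t 11.1 pos [589.03  88.94 102.86] F [ 0.1  0.2 -0.7] T [-0.01 -0.03 -0.  ] gap 16.9 jawyaw -11.4 xz [-0. -0. -1.]
```

```bash
python3 -m jog '[[255,[0.05,0,0],0],[255,[0.05,0,0],0],[255,[0,0,0],0]]' >/dev/null;python3 st.py; python3 -m jog '[[255,[0.05,0,0],0],[255,[0.05,0,0],0],[255,[0,0,0],0]]' >/dev/null;python3 st.py
```

```text
t 11.475 pos [589.15  88.97 102.11] F [-0.5  0.2  1.5] T [0.05 0.01 0.05] gap 16.6 jawyaw -11.4 xz [ 0.0004  0.     -1.    ]
t 11.85 pos [589.55  88.97 101.9 ] F [-1.1  0.   8.5] T [-0.04  0.29 -0.03] gap 17.0 jawyaw -11.4 xz [ 0.0019  0.     -1.    ]
```

Contact is at TCP z≈102.1 mm, which makes the nose 64 mm below the TCP, as expected. I'll ease the pressure to a few N and swing.

```bash
python3 -m jog '[[255,[-0.05,0,0],0],[255,[0,0,0],0]]' >/dev/null;python3 st.py; python3 -m jog '[[255,[0,-0.06,0],0],[255,[0,-0.06,0.01],0],[255,[0,-0.06,0],0],[255,[0,-0.06,0],0],[255,[0,-0.06,0],0]]' >/dev/null;python3 st.py
```

```text
t 12.1 pos [589.48  88.92 101.95] F [ 0.7 -0.1  6.4] T [-0.03 -0.05 -0.06] gap 16.7 jawyaw -11.4 xz [ 0.0013 -0.     -1.    ]
t 12.725 pos [587.31  89.26 102.02] F [ 3.3 -0.8  5.8] T [-0.23 -1.2   0.03] gap 17.2 jawyaw -11.41 xz [ 0.0028 -0.0003 -1.    ]
```

```bash
python3 -m jog '[[255,[0,-0.06,0],0],[255,[0,-0.06,0.01],0],[255,[0,-0.06,0],0],[255,[0,-0.06,0],0],[255,[0,-0.06,0],0]]' >/dev/null;python3 st.py;python3 -m jog '[[255,[0,-0.06,0],0],[255,[0,-0.06,0.01],0],[255,[0,-0.06,0],0],[255,[0,-0.06,0],0],[255,[0,-0.06,0],0]]' >/dev/null;python3 st.py
```

```text
t 13.35 pos [584.43  89.71 102.04] F [ 5.8 -0.4  4.8] T [-0.24 -1.25  0.04] gap 16.7 jawyaw -11.41 xz [ 0.0029 -0.0003 -1.    ]
t 13.975 pos [581.43  90.25 102.02] F [ 4.5 -0.7  5.2] T [-0.24 -1.29 -0.03] gap 16.9 jawyaw -11.41 xz [ 0.0029 -0.0003 -1.    ]
```

```bash
python3 -m jog '[[255,[0,-0.06,0],0],[255,[0,-0.06,0],0],[255,[0,-0.06,0],0],[255,[0,-0.06,0],0],[255,[0,-0.06,0],0]]' >/dev/null;python3 st.py
```

```text
t 14.6 pos [578.49  90.83 102.02] F [ 4.4 -0.4  4.6] T [-0.24 -1.25  0.05] gap 17.3 jawyaw -11.41 xz [ 0.0029 -0.0003 -1.    ]
```

```bash
python3 -m jog '[[255,[0,-0.06,0],0],[255,[0,-0.06,0],0],[255,[0,-0.06,0],0],[255,[0,-0.06,0],0],[255,[0,-0.06,0],0]]' >/dev/null;python3 st.py
```

```text
t 15.225 pos [575.59  91.43 102.05] F [ 5.1 -0.2  4.1] T [-0.22 -1.28  0.01] gap 17.1 jawyaw -11.41 xz [ 0.003  -0.0003 -1.    ]
```

```bash
python3 -m jog '[[255,[0,-0.06,0],0],[255,[0,-0.06,0],0],[255,[0,-0.06,-0.01],0],[255,[0,-0.06,0],0],[255,[0,-0.06,0],0]]' >/dev/null;python3 st.py
```

```text
t 15.85 pos [572.63  92.16 102.01] F [ 3.3 -0.2  4.8] T [-0.24 -1.22 -0.03] gap 16.9 jawyaw -11.41 xz [ 0.0029 -0.0003 -1.    ]
```

```bash
python3 -m jog '[[255,[0,-0.06,0],0],[255,[0,-0.06,0],0],[255,[0,-0.06,-0.01],0],[255,[0,-0.06,0],0],[255,[0,-0.06,-0.01],0]]' >/dev/null;python3 st.py
```

```text
t 16.475 pos [569.76  92.91 102.03] F [ 3.7 -0.5  5.1] T [-0.21 -1.2   0.02] gap 16.7 jawyaw -11.42 xz [ 0.0029 -0.0003 -1.    ]
```

```bash
python3 -m jog '[[255,[0,-0.06,0],0],[255,[0,-0.06,-0.01],0],[255,[0,-0.06,0],0],[255,[0,-0.06,-0.01],0],[255,[0,-0.06,0],0]]' >/dev/null;python3 st.py
```

```text
t 17.1 pos [566.85  93.71 102.02] F [ 4.6 -0.5  4.3] T [-0.22 -1.24 -0.05] gap 16.7 jawyaw -11.41 xz [ 0.0029 -0.0002 -1.    ]
```

```bash
python3 -m jog '[[255,[0,-0.06,-0.01],0],[255,[0,-0.06,0],0],[255,[0,-0.06,-0.01],0],[255,[0,-0.06,0],0],[255,[0,-0.06,-0.01],0]]' >/dev/null;python3 st.py
```

```text
t 17.725 pos [563.96  94.59 102.02] F [4.1 0.3 5. ] T [-0.23 -1.25 -0.03] gap 16.9 jawyaw -11.41 xz [ 0.0029 -0.0003 -1.    ]
```

```bash
python3 -m jog '[[255,[0,-0.06,-0.01],0],[255,[0,-0.06,0],0],[255,[0,-0.06,-0.01],0],[255,[0,-0.06,0],0],[255,[0,-0.06,-0.01],0]]' >/dev/null;python3 st.py
```

```text
t 18.35 pos [560.99  95.49 101.98] F [ 4.7 -0.8  4.8] T [-0.23 -1.17 -0.02] gap 17.0 jawyaw -11.41 xz [ 0.0027 -0.0003 -1.    ]
```

```bash
python3 -m jog '[[255,[0,-0.06,-0.01],0],[255,[0,-0.06,0],0],[255,[0,-0.06,-0.01],0],[255,[0,-0.06,0],0],[255,[0,-0.06,-0.01],0]]' >/dev/null;python3 st.py
```

```text
t 18.975 pos [555.94  96.62 100.67] F [ 1.3 -0.1 -0.6] T [-0.   -0.48 -0.01] gap 16.9 jawyaw -11.4 xz [-0.0022  0.0001 -1.    ]
```

The drop is found: z is down 1.4 mm and Fz has fallen to about 0. I'll feel down from here.

```bash
python3 -m jog '[[255,[0.05,0,0],0],[255,[0.05,0,0],0],[255,[0.05,0,0],0],[255,[0,0,0],0]]' >/dev/null;python3 st.py
```

```text
t 19.475 pos [556.63  96.58  99.65] F [-0.2  0.4 -0.1] T [-0.04  0.05 -0.  ] gap 16.6 jawyaw -11.4 xz [-0.0007  0.     -1.    ]
```

```bash
python3 -m jog '[[255,[0.05,0,0],0],[255,[0.05,0,0],0],[255,[0.05,0,0],0],[255,[0.05,0,0],0],[255,[0,0,0],0]]' >/dev/null;python3 st.py
```

```text
t 20.1 pos [556.88  96.53  97.84] F [ 0.1  0.6 -0.4] T [ 0.02  0.01 -0.01] gap 16.8 jawyaw -11.4 xz [-0.0001 -0.     -1.    ]
```

```bash
python3 -m jog '[[255,[0.05,0,0],0],[255,[0.05,0,0],0],[255,[0.05,0,0],0],[255,[0,0,0],0]]' >/dev/null;python3 st.py;python3 -m jog '[[255,[0.05,0,0],0],[255,[0.05,0,0],0],[255,[0.05,0,0],0],[255,[0,0,0],0]]' >/dev/null;python3 st.py
```

```text
t 20.6 pos [556.87  96.54  96.34] F [-0.8  0.  -1.3] T [ 0.01  0.05 -0.02] gap 16.8 jawyaw -11.4 xz [-0.0001  0.     -1.    ]
t 21.1 pos [556.87  96.56  94.82] F [-0.2 -1.  -0.3] T [ 0.05 -0.05  0.02] gap 16.9 jawyaw -11.4 xz [-0.0001  0.     -1.    ]
```

```bash
python3 -m jog '[[255,[0.05,0,0],0],[255,[0.05,0,0],0],[255,[0.05,0,0],0],[255,[0,0,0],0]]' >/dev/null;python3 st.py;python3 -m jog '[[255,[0.05,0,0],0],[255,[0.05,0,0],0],[255,[0.05,0,0],0],[255,[0,0,0],0]]' >/dev/null;python3 st.py
```

```text
t 21.6 pos [556.87  96.56  93.34] F [ 0.5  1.2 -1.7] T [0.04 0.   0.03] gap 16.7 jawyaw -11.4 xz [-0.0001 -0.     -1.    ]
t 22.1 pos [556.87  96.56  91.82] F [ 0.2  0.1 -0.6] T [ 0.06 -0.01 -0.01] gap 16.6 jawyaw -11.4 xz [-0.0001  0.     -1.    ]
```

```bash
python3 -m jog '[[255,[0.05,0,0],0],[255,[0.05,0,0],0],[255,[0,0,0],0]]' >/dev/null;python3 st.py;python3 -m jog '[[255,[0.05,0,0],0],[255,[0.05,0,0],0],[255,[0,0,0],0]]' >/dev/null;python3 st.py
```

```text
t 22.475 pos [556.88  96.52  90.83] F [-0.1  0.8 -0.7] T [ 0.11 -0.07 -0.01] gap 16.5 jawyaw -11.4 xz [-0.0001 -0.0001 -1.    ]
t 22.85 pos [556.9   96.53  89.87] F [0.1 0.  0. ] T [ 0.12 -0.02  0.01] gap 17.1 jawyaw -11.4 xz [ 0. -0. -1.]
```

```bash
python3 -m jog '[[255,[0.05,0,0],0],[255,[0.05,0,0],0],[255,[0,0,0],0]]' >/dev/null;python3 st.py;python3 -m jog '[[255,[0.05,0,0],0],[255,[0.05,0,0],0],[255,[0,0,0],0]]' >/dev/null;python3 st.py
```

```text
t 23.225 pos [556.92  96.54  88.9 ] F [-0.3 -0.   0.8] T [ 0.08 -0.03 -0.01] gap 16.7 jawyaw -11.4 xz [ 0.0001 -0.     -1.    ]
t 23.6 pos [556.91  96.52  87.83] F [-0.2  0.4  0.2] T [ 0.05  0.04 -0.01] gap 16.8 jawyaw -11.4 xz [ 0. -0. -1.]
```

```bash
python3 -m jog '[[255,[0.05,0,0],0],[255,[0.05,0,0],0],[255,[0,0,0],0]]' >/dev/null;python3 st.py;python3 -m jog '[[255,[0.05,0,0],0],[255,[0.05,0,0],0],[255,[0,0,0],0]]' >/dev/null;python3 st.py
```

```text
t 23.975 pos [556.9   96.55  86.85] F [-0.   0.5  2.1] T [0.13 0.   0.01] gap 16.9 jawyaw -11.4 xz [-0.  0. -1.]
t 24.35 pos [557.07  96.64  86.42] F [-1.4  0.6  7.3] T [ 0.17  0.34 -0.05] gap 17.0 jawyaw -11.4 xz [ 0.0008  0.0002 -1.    ]
```

```bash
python3 -m jog '[[255,[0.05,0,0],0],[255,[0,0,0],0]]' >/dev/null;python3 st.py;python3 -m jog '[[255,[0.05,0,0],0],[255,[0,0,0],0]]' >/dev/null;python3 st.py
```

```text
t 24.6 pos [557.13  96.69  86.31] F [-3.   0.5 10.3] T [0.18 0.6  0.01] gap 17.1 jawyaw -11.39 xz [ 0.0013  0.0003 -1.    ]
t 24.85 pos [557.28  96.74  86.21] F [-3.4 -0.1 13.7] T [ 0.18  0.73 -0.  ] gap 16.9 jawyaw -11.39 xz [ 0.0019  0.0003 -1.    ]
```

```bash
python3 -m jog '[[255,[0.05,0,0],0],[255,[0,0,0],0]]' >/dev/null;python3 st.py
python3 - <<'E'
from h import *
from bench import ctrl
d=ctrl.get_image("scene");np.savez("scene_home.npz",**d)
cv2.imwrite("pics/home.png",cv2.resize(d["color"][190:250,265:345],None,fx=10,fy=10,interpolation=cv2.INTER_CUBIC))
E
```

```text
t 25.1 pos [557.44  96.74  86.14] F [-3.4  0.9 16.7] T [ 0.3   0.95 -0.03] gap 16.8 jawyaw -11.39 xz [ 0.0025  0.0003 -1.    ]
```

View pics/home.png

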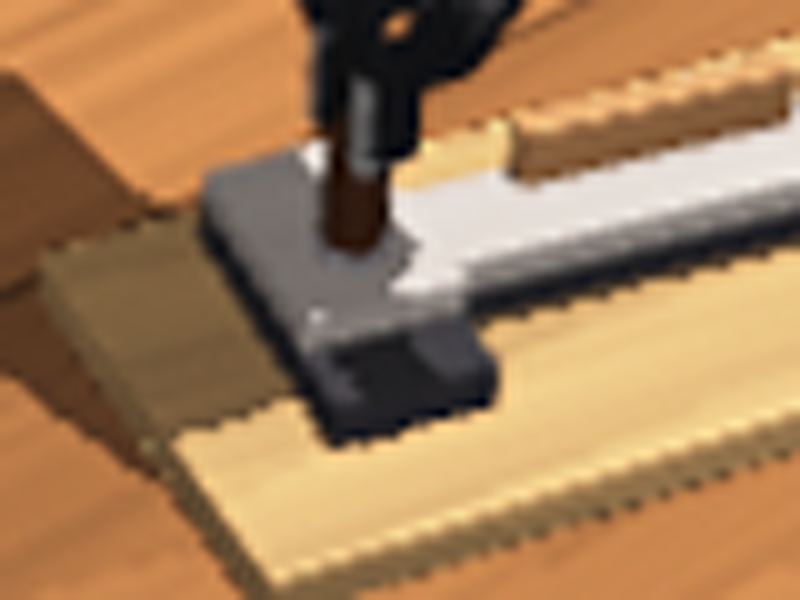

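The collar looks flush at (355,245). I'll take most of the load off, open, and retreat straight up.

```bash
python3 -m jog '[[255,[-0.1,0,0],0],[255,[-0.05,0,0],0],[255,[0,0,0],0]]' 80 >/dev/null;python3 st.py;python3 -m jog '[[150,[0,0,0],0],[100,[0,0,0],0],[50,[0,0,0],0],[0,[0,0,0],0],[0,[0,0,0],0]]' >/dev/null;python3 st.py
```

```text
t 25.525 pos [557.29  96.62  86.36] F [0.1 0.7 7.4] T [0.12 0.09 0.02] gap 16.6 jawyaw -11.4 xz [ 0.0011  0.0001 -1.    ]
t 26.15 pos [556.86  96.54  85.79] F [ 0.1 -0.5 -0.4] T [-0.01 -0.04 -0.02] gap 85.7 jawyaw -11.4 xz [-0.0002 -0.     -1.    ]
```

```bash
python3 -m jog '[[0,[0,0,0],0],[0,[-1,0,0],0],[0,[-2,0,0],0],[0,[-4,0,0],0],[0,[-4,0,0],0]]' >/dev/null;python3 st.py .45 -.15 .2
```

```text
t 26.775 pos [556.74  96.53 197.71] F [ 0.8  0.2 -0.2] T [-0.02  0.01  0.  ] gap 85.1 jawyaw -11.4 xz [ 0.0002 -0.     -1.    ]
[array([-0.23, -5.59, 26.28])]
```

Moving aside so both cameras can see.

```bash
python3 -m jog '[[0,[0,-1.2,5],0],[0,[0,-1.2,5],0],[0,[0,-1.2,5],0],[0,[0,-1.2,5],0],[0,[0,0,0],0]]' >/dev/null;python3 st.py
python3 - <<'E'
from h import *
from bench import ctrl
o=[]
for n,(y,x) in(("scene",(185,265)),("top",(140,160))):
    d=ctrl.get_image(n);np.savez(n+"_end.npz",**d);o.append(cv2.resize(d["color"][y:y+80,x:x+ (70 if n=="scene" else 120)],None,fx=4 if n=="top" else 4.5,fy=5,interpolation=cv2.INTER_CUBIC))
cv2.imwrite("pics/end.png",np.hstack(o))
for n in("scene","top"):
    P=cloud(load(n+"_end.npz")).reshape(-1,3);r=np.hypot(P[:,0]-.557,P[:,1]-.0965)
    m=(r<.03)&(P[:,2]>.075);print(n,m.sum(),P[m].mean(0),np.sort(P[m][:,2])[-8:].round(4))
E
```

```text
t 27.4 pos [469.3  -92.56 196.85] F [-0.2 -0.1 -0.8] T [0.01 0.01 0.  ] gap 85.5 jawyaw -11.65 xz [ 0.001  -0.0008 -1.    ]
scene 66 [0.5604236  0.0925362  0.09203618] [0.1014 0.1015 0.1021 0.1021 0.1021 0.1021 0.1023 0.1031]
top 61 [0.55591109 0.09402628 0.0972068 ] [0.101  0.101  0.1011 0.1013 0.1017 0.102  0.102  0.1024]
```

View pics/end.png

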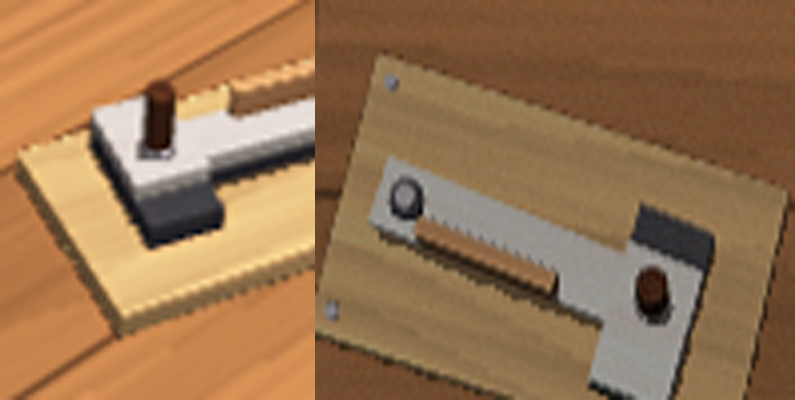

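```bash
python3 - <<'E'
from h import *
for tag,c,z0 in(("top0",(.5495,-.2238),.089),("top_end",(.557,.0965),.1),("scene0",(.5495,-.2238),.089),("scene_end",(.557,.0965),.1)):
    d=load(tag+".npz");P=cloud(d)
    u,v=proj(d,[*c,z0])[0].round().astype(int)
    print(tag,z0,np.median(P[v-1:v+2,u-1:u+2,2]).round(4))
t=load("top_end.npz");P=cloud(t).reshape(-1,3)
r=np.hypot(P[:,0]-.557,P[:,1]-.0965);m=(r>.018)&(r<.025)&(P[:,2]>.045);print("arm top",np.median(P[m,2]))
E
python3 -m jog '[[0,[0,0,0],0],[0,[0,0,0],0]]' >/dev/null; python3 look.py fin 185 265 150 260
python3 - <<'E'
from h import *
for n in("top","scene"):
  a=load(f"{n}_end.npz");b=load(f"{n}_fin.npz");print(n,(np.abs(a["color"].astype(int)-b["color"]).max(2)>40).sum())
t=load("top_fin.npz");cv2.imwrite("pics/fintop.png",t["color"])
E
```

```text
top0 0.089 0.0892
top_end 0.1 0.0995
scene0 0.089 0.0899
scene_end 0.1 0.1014
arm top 0.0508884451151136
top 1666
scene 1423
```

View pics/fintop.png

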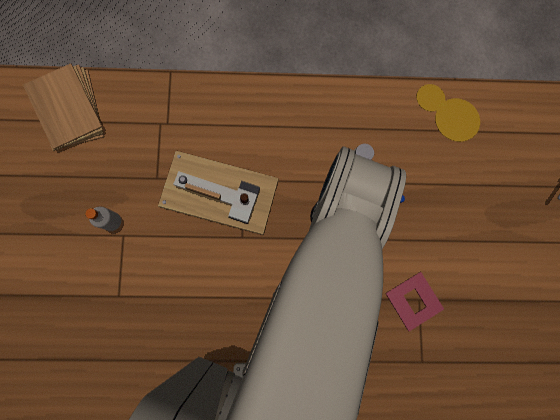

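The handle top measures 99.5 mm (top camera) and 101.4 mm (scene camera), against 100 mm when fully home. The arm top measures 50.9 mm. The pin stands upright at top (244,199) and the robot is clear. Handing in.

```bash
python3 st.py; python3 -c "
from bench import ctrl
print(ctrl.sign_off())"
```

```text
t 27.85 pos [470.56 -89.3  195.81] F [1.1 0.1 0.1] T [ 0.03 -0.01 -0.  ] gap 85.0 jawyaw -11.32 xz [-0.0002  0.0001 -1.    ]
the job is handed in; nothing more can be done
None
```

The swing fence is locked: the index pin is in the plate's hidden hole with its collar on the arm, and the job was handed in at about 28 s of the 64 s allowed.

- **Finding the hole:** I took the pin from its block, put it through the arm hole, and swung the arm back about 31 mm with the nose on the plate at 4–6 N (8.5 N at first touch). The pin then dropped about 1.4 mm into the hole, and I pushed it home. The highest vertical force I read was 16.7 N, once the collar was seated. Forces were read only between moves.
- **Checks that it is home:** From plate contact to home the tool travelled 15.9 mm, against the 16 mm expected. The handle top measured 99.5 mm (top camera) and 101.4 mm (scene camera), against 100 mm. The two cameras disagree by about 2 mm, within their calibration.
- **Catch:** I felt no distinct click. There was only about 1–3 N of resistance on the way down, less than the 3–8 N described, so being past the catch rests on the pin's depth and the firm stop.
- **State at hand-in:** The gripper was open and clear of everything. In the last top picture the glue, jar and wall panel look where they started. The blue pin is mostly hidden behind the arm there, and I did not go near it.

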